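# Wedge a sprung belt tensioner to its service mark

### The arm

A 7-joint arm with a two-finger parallel gripper is mounted at the origin on the work surface. World frame = base frame: x ahead of the robot, y to its left, z up, the work surface at z = 0. Lengths are in m, angles in rad, forces in N, time in s.
With the tool pointing down it reaches from about 0.4 to 0.875 m from the base axis. Payload 19.3 kg.
Tool frame: the origin (TCP) lies at the very end of the fingers, on their centre line; the grasp point (between the pads) lies bot.grasp_offset behind it (bot.grasp_offset is the distance from the TCP to the grasp point, in m); z points along the fingers, y is the direction in which the jaws open and shut (so a half turn about z gives the same grasp; the last joint's range is limited). The gripper opens to 85 mm and grips with 20 to 120 N. Pads are 22 mm wide; open, the fingers measure 114 mm over their backs; the gripper's body (76 mm by 85 mm) begins 54 mm behind the grasp point. The pads swing forward as they close: fully open they stand 13 mm farther back than shut.
Start: joints at [-1.187, 0.521, -0.036, 1.599, 0.021, 1.021, -0.113], TCP at [0.274, 0.562, 0.231] pointing down, gripper open.
Joint ranges: [-2.91, 2.91], [-0.3, 2.13], [-1.5, 1.42], [0.17, 2.43], [-1.26, 4.41], [0.16, 1.93], [-2.52, 2.52]. Speed limits (rad/s): [1.89, 1.89, 2.39, 2.39, 3.01, 3.01, 3.01].

### API

Orientations are given as [roll, pitch, yaw] about the fixed x, y, z axes, in that order (R = Rz(yaw) Ry(pitch) Rx(roll)).
In Python, from workcell import bot gives the robot as it stands. The module is installed in compiled form; this text tells all that it offers.
- The arm moves only by the shell command python3 -m handwheel 'ROWS' [OPENING] [FORCE]. ROWS is JSON, a list of rows, each a list of 6 numbers: the shift along the tool's x, y, z as a fraction of full scale, then the turn, a rotation vector about the tool's x, y, z as a fraction of full scale. In form: [[x, y, z, rx, ry, rz], ...]. A call has 1 to 8 rows; each row shifts and turns the commanded pose from where the row before left it, along the tool's axes as they then stand; what a row does not reach is not made up. Full scale, the value 1, is 0.025 m for a shift and 360 degrees for a turn. A row lasts 1/8 s, in which the tool goes at most 62.5 mm and 10.7 degrees, less where a joint would pass 70% of its speed; a pose out of reach is approached as far as the arm can. A call with a number of a shift or a turn outside -1 to 1 is refused whole. A call with a gripper value outside its range is refused whole. OPENING is the closure, from -1 (fully open) to 1 (shut), set as the call begins (- or left out, the last holds). The fingers move at their own pace and stop on an object; FORCE is the grip in N (left out, the last holds). Time passes only in rows, so rows that do not move let the fingers close. It gives the time, the measured TCP pose, the force and the opening at its end, in the units of the state.
- bot.observe(): the state, without advancing time (a new reading comes with each control period).
- bot.grab_frame(name): name is "scene" or "top"; returns a dict with "pixels" (480x640x3 uint8, blue, green, red), "vertical_fov" (degrees; the focal length in pixels is half the picture's height over the tangent of half this angle, whatever the lens; pixels are square), "cx", "cy" (the principal point, pixels), "R" (3x3) and "t" (3): a world point X has camera coordinates R X + t. Camera axes: x right, y down, z forward; pixel columns grow to the right and rows downward; lengths in m; the calibration is good to about 2 mm. A picture is of the moment at which its call begins. There is no depth.
- bot.job_done(): hands the job in, once; it reports no verdict.
Trained networks look in a picture, given as the dict that the camera call returned (one of the last four; its "shot" number tells which), for a name from the list of things; names that differ only in an ending like _2 or _b are one class to them, and where a whole thing is asked for, a point or a joint stands for the part that bears it (a point fixed in the world has none). Each returns a list of dicts, best first, with "score" (0 to 1); they miss things now and then, are a little off and sometimes report something else, mostly with a low value. They report only what shows in the picture. A call takes as long as a camera call. They do not tell look-alikes from the thing itself.
- bot.trace(picture, thing): "region" (480x640 bool, what is visible of it) and "point" ([column, row] in pixels, amid what is visible of it).
The state is a dict: "clock": time; "qpos": joint angles; "qd": joint speeds; "joint_efforts": joint torques, N m; "position": TCP position; "tool_rot": TCP orientation; "force": force on the tool from outside, world axes, zero at the start; "moment": the same for the moment, N m; "grip_width": finger opening in m.
Only numpy, scipy, OpenCV 4.12 (cv2) and the standard library are available. Lean on these libraries where they do the work, as an engineer would, in place of code of your own. Each camera call takes 0.05 s, during which the arm holds its last target.

### The job

Wedge the sprung tensioner arm of the drive unit open, so that a belt can be fitted: lay the wooden wedge flat on the unit's base plate, slide it thin end first into the gap between the steel fence and the tensioner's roller, and press it in gently until the pointer stands at the long mark of the scale (within a third of a division). Let go, so that the wedge alone holds the arm there with its straight side resting along the fence; never let the pointer reach the last mark, do not ram or jam the wedge, and leave everything else on the bench alone.

Things in the scene. Friction and masses are not known exactly. Their poses are not given: they have to be found in the camera images.
- unit: Drive unit fixed to the bench: grey plate 10 mm thick, x -70..180, y -100..175 mm, with a tongue x -70..70 down to y = -178 mm. Origin on its underside, below the roller's centre at rest; z up. The tensioner pivots at x 4, y 65 mm. Motor pulley at x 105, y -45 mm (radius 20, top z 39 mm), driven pulley at x 52, y 134 mm (radius 36, top z 40 mm).
- way_in (a point): Point of the unit at x -20, y -178 mm, on the plate's top (z 10 mm), where the way between fence and roller begins; it runs along unit +y. The steel fence (14 mm thick, 20 mm high over the plate, y -175..50 mm) bounds it on the -x side; its face stands between unit x = -48 and -20 mm. It differs from run to run and is not measured: feel for it or look.
- tensioner (a joint): Angle of the sprung tensioner arm, rad: 0 at rest, growing as the roller is pushed away from the fence (unit +x). Pointer and arm are one piece: first mark 0, a mark every 0.08, the long (fourth) mark 0.24, the last 0.40; hinge stop 0.5. The spring presses the roller back with about 4 N at rest, 7 N at the long mark.
- roller (a point): Centre of the tensioner's black roller, half way up (12 mm radius, z 12 to 32 mm over the bench, 65 mm from the pivot), moving with the arm.
- pointer_tip (a point): Tip of the dark steel pointer over the scale, 134 mm from the pivot; it moves 11 mm per division.
- long_mark (a point): Point on the scale's long mark that the pointer's tip must come over. The white scale with six black marks lies on the unit at x 124..168, y 5..125 mm.
- wedge: Loose wooden wedge, about 0.16 kg, 24 mm high. Origin on its underside, below the handle's centre; x towards the thin end, z up. Thin end at x 112 mm (6 mm thick), butt end at x -18 mm (61 mm thick). Straight side: plane y = +26 mm; the other tapers 0.42 mm per mm. In the gap its x runs along unit +y, straight side to the fence. 10 to 20 N push it in; friction holds it.
- wedge_handle (a point): Grip point of the wedge's upright square handle: 20 x 20 mm, sides along the wedge's x and y, from 24 to 62 mm above the wedge's underside; this point is 43 mm above it.
- wedge_tip (a point): Middle of the wedge's thin end, half way up.
- bearing: Small steel bearing ring, 26 mm across, 9 mm high, lying on the unit's plate; leave alone. Origin at its underside.
- screwdriver: Screwdriver with a black handle on the bench, bystander.
- wrench: Steel wrench on the bench, bystander.
- pulley: Spare aluminium pulley, 48 mm across, 23 mm high, on the bench near the robot, bystander.
- jar: Clear jar with a steel cap, 60 mm across, 85 mm high, bystander.
- mug: White mug, bystander.
- bushing: Brass bushing, 32 mm across, 30 mm high, bystander.
Things that resemble listed ones, but are neither listed nor needed, are in the scene too. Of the things shaped like the wedge, the wooden one is meant.

How it is judged:
On the way, in this order (a step that is already met when the one before it is completed fails the run):
1. the wedge lies on the plate with its thin end in the gap between fence and roller (y of wedge_tip in the frame of unit between 0 and 0.15 m and x of wedge_tip in the frame of unit between -0.055 and 0 m and z of wedge in the frame of unit below 0.016 m), for 0.05 s.
2. the wedge has pushed the tensioner until the pointer stands at the long mark (value of joint tensioner between 0.213 and 0.267 rad and contact force between wedge and unit above 0.5 N), for 0.2 s.
At the end, for the whole second after the job is handed in: The wedge, let go and at rest, lies flat on the plate (within 4 mm in height, 0.06 rad in tilt) with its thin end at least 30 mm past the roller's rest position and its straight side along the fence (within 0.07 rad), and alone holds the pointer at the long mark (tensioner 0.213 to 0.267 rad) (value of joint tensioner between 0.213 and 0.267 rad and y of wedge_tip in the frame of unit between 0.03 and 0.15 m and z of wedge in the frame of unit between 0.006 and 0.014 m and angle between the x axis of wedge and the y axis of unit, either way round below 0.07 rad and angle between wedge's own z axis and vertical below 0.06 rad and linear speed of wedge below 0.01 m/s); the robot touches nothing.
It fails at once if the pointer reaches the last mark (tensioner above 0.39 rad) (value of joint tensioner above 0.39 rad).
It fails at once if the wedge is rammed or jammed against the unit (its contact forces on plate, fence and roller over 70 N in all) (contact force between wedge and unit above 70 N).
It fails at once if the gripper presses on the unit itself with more than 15 N (contact force between the fingers and unit above 15 N).
It fails at once if a bystander is moved by more than 30 mm (distance of any of bearing, screwdriver, wrench, pulley, jar, mug, bushing from where it was at the start of the episode above 0.03 m).
It also fails if it takes over 72 s, if anything falls off the work surface, if the arm or the gripper's body presses on something with over 40 N, if the wrist force passes 120 N, or if a joint passes its speed limit or range.

## Working session

There is one attempt and no reset: what is moved stays moved. The work goes in short steps, Python scripts to look and compute and a shell command to move; the robot and the scene stay as the last step left them, time stands still between calls to the robot, and variables do not carry over. Pictures are saved under pics/ and viewed, and the job is handed in when it is done.

```bash
mkdir -p pics; python3 - <<'E'
from workcell import bot
import cv2
o=bot.observe(); print({k:o[k] for k in ('clock','position','tool_rot','force','grip_width')}, bot.grasp_offset)
for n in ('scene','top'):
    f=bot.grab_frame(n); cv2.imwrite(f'pics/{n}0.png',f['pixels']); print(n,f['vertical_fov'],f['cx'],f['cy'],f['R'],f['t'],f.keys())
    for th in ('wedge','unit','roller','pointer_tip','bearing','wedge_handle','wedge_tip','way_in','long_mark'):
        try: print(th,[(r['score'],r['point'],int(r['region'].sum())) for r in bot.trace(f,th)])
        except Exception as e: print(th,e)
E
```

```text
{'clock': 0.0, 'position': array([0.27388148, 0.56143027, 0.23073039]), 'tool_rot': array([-3.14047949e+00,  1.03080903e-04,  2.68780161e+00]), 'force': array([ 0.06937914, -0.5262384 ,  0.30640879]), 'grip_width': 0.08556348280917855} 0.0187
scene 51.19579759484146 312.44075578432944 240.04849244499704 [[-0.61310811  0.78995989  0.00786241]
 [ 0.67475004  0.52881503 -0.51484663]
 [-0.41086594 -0.31035148 -0.85724625]] [ 0.3783692  -0.31332732  1.75885684] dict_keys(['pixels', 'vertical_fov', 'cx', 'cy', 'R', 't', 'shot'])
wedge [(0.96, [252.7, 231.2], 589), (0.68, [265.8, 191.3], 395), (0.68, [194.6, 140.4], 389)]
unit [(0.88, [361.8, 285.7], 8172)]
roller [(0.61, [379.8, 287.1], 305)]
pointer_tip [(0.86, [380.5, 277.8], 175), (0.44, [265.7, 189.0], 386)]
bearing []
wedge_handle [(0.91, [193.6, 142.3], 471)]
wedge_tip [(0.97, [257.6, 233.3], 585), (0.92, [265.9, 189.4], 368), (0.71, [190.5, 139.2], 468)]
way_in [(0.81, [362.3, 284.8], 8277)]
long_mark [(0.82, [365.3, 288.2], 8397)]
top 46.125324531907665 317.10733404961496 240.6040383961573 [[-0.02828718 -0.99958813  0.00483818]
 [-
[... 180 characters left out ...]
)
wedge [(0.72, [418.7, 275.7], 679), (0.6, [383.1, 222.2], 673), (0.56, [547.5, 276.4], 788)]
unit [(0.95, [247.4, 254.5], 10989), (0.53, [406.2, 325.3], 452), (0.16, [235.0, 262.9], 289)]
roller [(0.76, [231.4, 264.3], 276), (0.56, [431.2, 200.2], 511), (0.55, [246.0, 253.7], 11060)]
pointer_tip [(0.86, [236.2, 263.6], 278)]
bearing [(0.6, [271.9, 213.1], 76)]
wedge_handle [(0.94, [383.4, 222.6], 623), (0.74, [419.9, 276.8], 700), (0.59, [544.8, 274.1], 818), (0.5, [404.9, 325.8], 497)]
wedge_tip [(0.87, [419.3, 274.9], 681), (0.75, [545.4, 275.1], 747), (0.56, [382.7, 223.0], 589)]
way_in [(0.83, [247.6, 254.0], 10915)]
long_mark [(0.89, [246.5, 252.4], 11021), (0.6, [417.7, 276.6], 596)]
```

View pics/scene0.png

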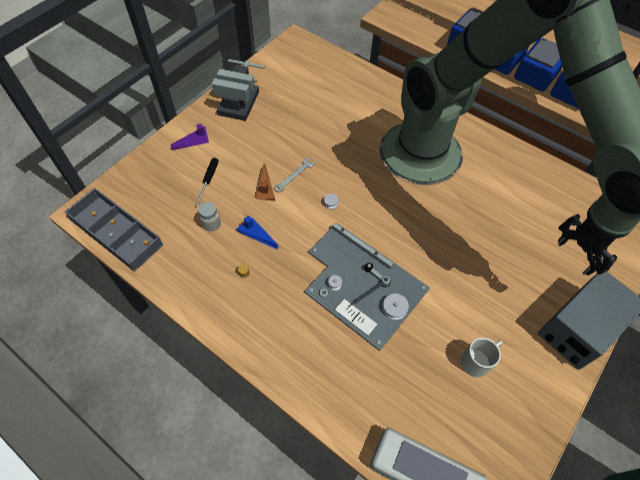

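View pics/top0.png

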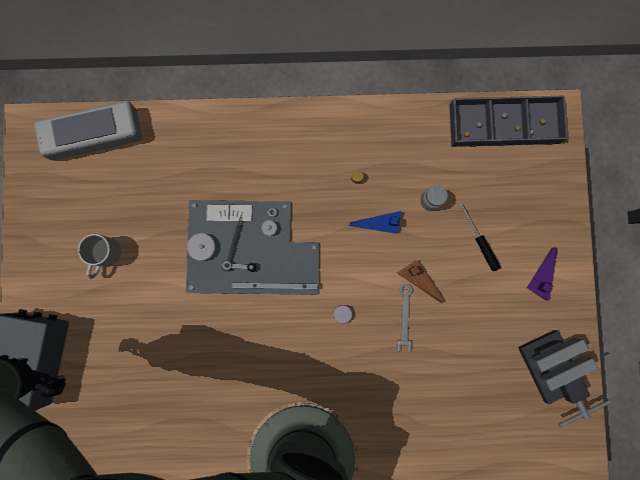

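```bash
python3 - <<'E'
import cv2
im=cv2.imread('pics/top0.png')
cv2.imwrite('pics/c1.png',cv2.resize(im[170:350,340:580],None,fx=3.3,fy=3.3,interpolation=cv2.INTER_CUBIC))
cv2.imwrite('pics/c2.png',cv2.resize(im[170:330,160:340],None,fx=3.7,fy=3.7,interpolation=cv2.INTER_CUBIC))
E
```

```text
(no output)
```

View pics/c1.png

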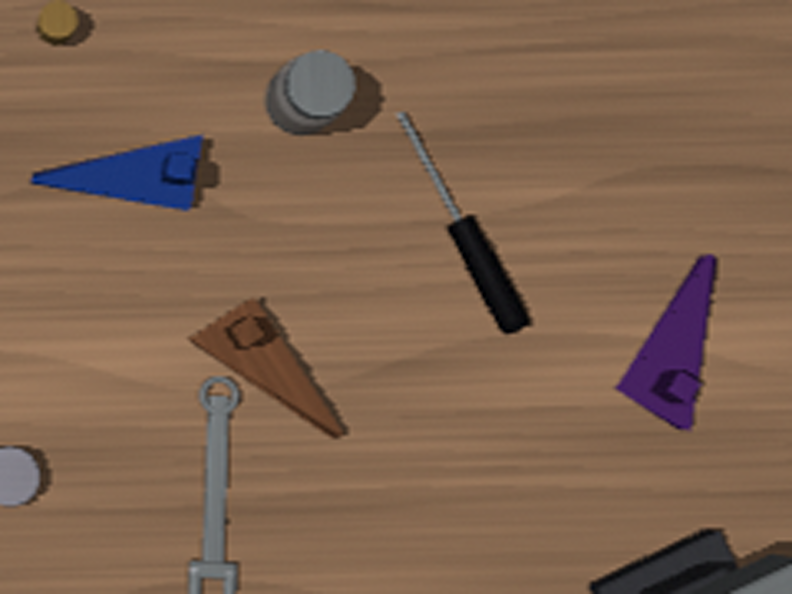

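View pics/c2.png

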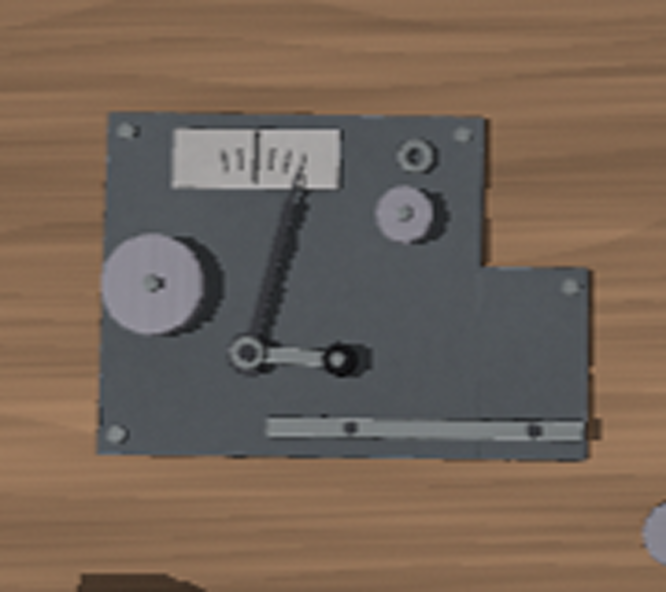

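The scene shows three wedge shapes. In the top view the wooden one is at about (418,276), the blue one at (380,222) and the purple one at (545,275), and the wooden one is the target. The plate has its fence towards the robot and the tongue to the right, at pixels (188–320, 200–294), so the unit's axes are roughly parallel to the world axes. Next I'll fit the poses.

```bash
cat > h.py <<'E'
import numpy as np, cv2
from scipy.optimize import least_squares
def K(f):
    F=240/np.tan(np.radians(f['vertical_fov'])/2); return F
def proj(f,X):
    X=np.atleast_2d(X); c=X@np.array(f['R']).T+np.array(f['t']); F=K(f)
    return np.c_[f['cx']+F*c[:,0]/c[:,2], f['cy']+F*c[:,1]/c[:,2]]
def back(f,p,z):
    R=np.array(f['R']);C=-R.T@np.array(f['t']); d=R.T@np.array([(p[0]-f['cx'])/K(f),(p[1]-f['cy'])/K(f),1.])
    return C+d*(z-C[2])/d[2]
def place(p,L):
    c,s=np.cos(p[2]),np.sin(p[2]); L=np.atleast_2d(np.array(L,float))
    return np.c_[p[0]+c*L[:,0]-s*L[:,1],p[1]+s*L[:,0]+c*L[:,1],L[:,2]]
def fit(f,L,px,p0):
    r=least_squares(lambda p:(proj(f,place(p,L))-px).ravel(),p0,x_scale=[.01,.01,.05]); return r.x,r.fun.reshape(-1,2)
def inv(p,X):
    c,s=np.cos(p[2]),np.sin(p[2]); d=np.array(X)[:2]-p[:2]; return np.array([c*d[0]+s*d[1],-s*d[0]+c*d[1]])
E
cat > m1.py <<'E'
from workcell import bot
from h import *
f=bot.grab_frame('top'); s=bot.grab_frame('scene')
np.set_printoptions(precision=4,suppress=True)
px=np.array([[109,113],[488,118],[484,267],[590,269],[588,459],[98,455]])/3.7+[160,170]-.36
L=np.array([[180,175,10],[180,-100,10],[70,-100,10],[70,-178,10],[-70,-178,10],[-70,175,10]])/1e3
u,r=fit(f,L,px,[.45,.15,0]); print('unit',u,'res',r.round(2).tolist())
wp=np.array([[191,340],[262,298],[347,432],[333,438]])/3.3+[340,170]-.36
W=np.array([[-18,-35,24],[-18,26,24],[112,26,24],[112,20,24]])/1e3
w,r=fit(f,W,wp,[.43,-.26,-2.57]); print('wedge',w,np.degrees(w[2]),'res',r.round(2).tolist())
# handle top centre check
print('handle px',proj(f,place(w,[[0,0,.062]])), 'c1',(proj(f,place(w,[[0,0,.062]]))+.36-[340,170])*3.3)
for q in ([267,418],[583,422],[266,437],[583,441]):
    X=back(f,np.array(q)/3.7+[160,170]-.36,.03); print('fence',inv(u,X)*1e3)
for q in ([343,358],):
    X=back(f,np.array(q)/3.7+[160,170]-.36,.034); print('roller',inv(u,X)*1e3)
# overlays
for n,F in (('t',f),('s',s)):
    im=cv2.resize(F['pixels'],None,fx=3,fy=3,interpolation=cv2.INTER_CUBIC)
    def pl(P,col): cv2.polylines(im,[np.int32(proj(F,P)*3+1.)],True,col,1)
    pl(place(u,L),(0,255,0)); pl(place(w,W),(0,255,255)); pl(place(w,W*[1,1,0]),(255,255,0))
    pl(place(w,np.array([[10,10,62],[10,-10,62],[-10,-10,62],[-10,10,62]])/1e3),(0,0,255))
    pl(place(u,np.array([[-42,-175,30],[-42,50,30],[-56,50,30],[-56,-175,30]])/1e3),(255,0,255))
    a=proj(F,place(u,[[0.05,0,0]]))[0]; b=proj(F,place(w,[[0.04,0,0]]))[0]
    def crop(c,w,h,sc): 
        x,y=int(c[0]*3),int(c[1]*3); return cv2.resize(im[max(0,y-h):y+h,max(0,x-w):x+w],None,fx=sc,fy=sc)
    cv2.imwrite(f'pics/o_{n}u.png',crop(a,230,230,1.3)); cv2.imwrite(f'pics/o_{n}w.png',crop(b,120,120,2))
E
python3 m1.py
```

```text
unit [ 0.5029  0.1195 -0.0406] res [[0.13, -0.3], [-0.5, -0.33], [-0.1, -0.08], [0.3, -0.26], [0.21, 0.75], [-0.04, 0.19]]
wedge [ 0.4817 -0.3066 -2.6147] -149.81056797017243 res [[0.59, -0.93], [-1.57, -0.32], [-0.68, 0.92], [1.65, 0.31]]
handle px [[415.4477 269.9643]] c1 [[250.1655 331.0702]]
fence [-41.7897  51.2732]
fence [ -41.8408 -173.3974]
fence [-55.2562  51.6277]
fence [ -55.3059 -173.563 ]
roller [ 1.3527 -2.184 ]
```

```bash
python3 - <<'E'
import cv2,numpy as np
a=[cv2.imread(f'pics/o_{n}.png') for n in ('tw','sw')]
h=min(i.shape[0] for i in a); o=np.hstack([cv2.resize(i,(h*i.shape[1]//i.shape[0],h)) for i in a]); s=min(1,800/o.shape[1]); cv2.imwrite('pics/ow.png',cv2.resize(o,None,fx=s,fy=s))
a=[cv2.imread(f'pics/o_{n}.png') for n in ('tu','su')]
h=min(i.shape[0] for i in a); o=np.hstack([cv2.resize(i,(h*i.shape[1]//i.shape[0],h)) for i in a]); s=min(1,800/o.shape[1]); cv2.imwrite('pics/ou.png',cv2.resize(o,None,fx=s,fy=s))
E
```

```text
(no output)
```

View pics/ow.png

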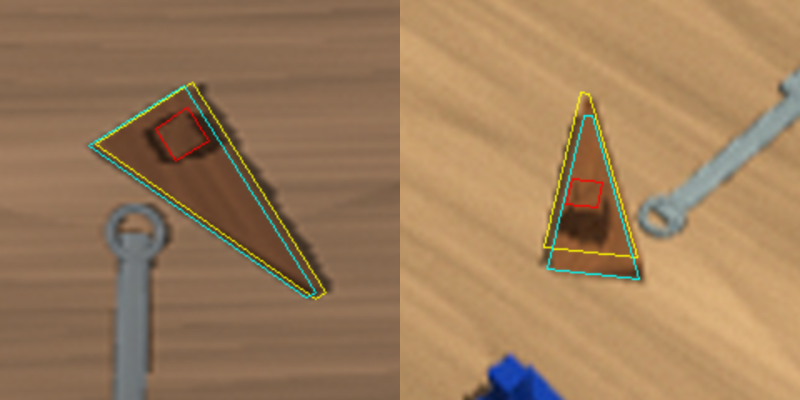

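View pics/ou.png

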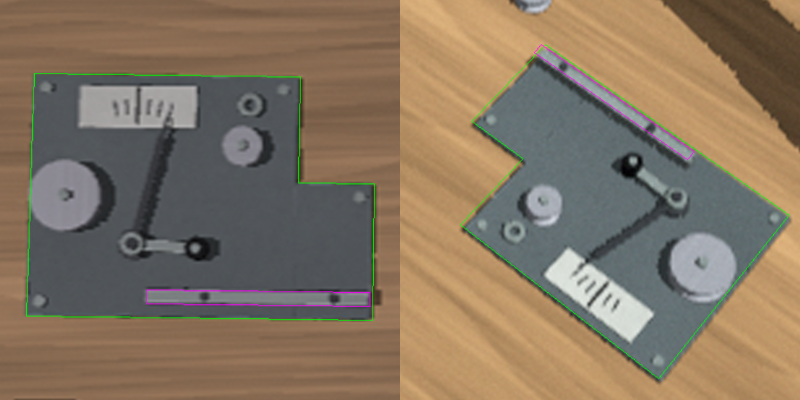

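The fit on the unit is tight in both views, with the fence face at x ≈ -41.7 mm. I'll refine the wedge pose against its silhouette in both cameras.

```bash
cat > m2.py <<'E'
from workcell import bot
from h import *
from scipy.optimize import minimize
np.set_printoptions(precision=4,suppress=True)
V=np.array([[x,y,z] for z in (0,24) for x,y in ((-18,-35),(-18,26),(112,26),(112,20))]+[[x,y,z] for z in (24,62) for x in(-10,10) for y in (-10,10)])/1e3
H=[list(range(8)),list(range(8,16))]
def sil(F,p,S=6,o=(0,0),wh=(100,100)):
    m=np.zeros((wh[1]*S,wh[0]*S),np.uint8)
    P=(proj(F,place(p,V))-o+.5)*S
    for h in H: cv2.fillConvexPoly(m,cv2.convexHull(np.int32(P[h])),1)
    return cv2.resize(m.astype(np.float32),wh,interpolation=cv2.INTER_AREA)
def refine(p0,verbose=1):
    D=[]
    for n in ('top','scene'):
        F=bot.grab_frame(n); c=proj(F,place(p0,[[.04,0,.01]]))[0]
        rs=[r for r in bot.trace(F,'wedge') if np.hypot(*(np.array(r['point'])-c))<25]
        o=np.int32(c)-50
        img=F['pixels'][o[1]:o[1]+100,o[0]:o[0]+100].astype(float)
        net=rs[0]['region'][o[1]:o[1]+100,o[0]:o[0]+100] if rs else None
        b,g,r=img[...,0],img[...,1],img[...,2]
        D.append((n,F,o,img,net)); print(n,'net',None if net is None else (net.sum(),rs[0]['score']))
    return D
if __name__=='__main__':
    p0=[.4817,-.3066,-2.6147]
    D=refine(p0)
    cost=lambda p:sum(np.abs(sil(F,p,o=o)-net).sum() for n,F,o,i,net in D if net is not None)
    for sub in (D,D[:1],D[1:]):
        c=lambda q:sum(np.abs(sil(F,np.array(p0)+q*[.002,.002,.03],o=o)-net).sum() for n,F,o,i,net in sub if net is not None)
        r=minimize(c,[0,0,0],method='Nelder-Mead',options=dict(initial_simplex=[[0,0,0],[1.5,0,0],[0,1.5,0],[0,0,1.5]]))
        p=np.array(p0)+r.x*[.002,.002,.03]; print(p,np.degrees(p[2]),r.fun)
    r=minimize(lambda q:cost(np.array(p0)+q*[.002,.002,.03]),[0,0,0],method='Nelder-Mead',options=dict(initial_simplex=[[0,0,0],[1.5,0,0],[0,1.5,0],[0,0,1.5]]))
    p=np.array(p0)+r.x*[.002,.002,.03]
    out=[]
    for n,F,o,img,net in D:
        im=cv2.resize(img.astype(np.uint8),None,fx=4,fy=4,interpolation=cv2.INTER_CUBIC)
        P=(proj(F,place(p,V))-o+.5)*4
        for k,h in enumerate(H): cv2.polylines(im,[cv2.convexHull(np.int32(P[h]))],True,((0,255,255),(0,0,255))[k],1)
        out.append(im)
    cv2.imwrite('pics/fit1.png',np.hstack(out))
E
python3 m2.py
```

```text
top net None
scene net (np.int64(396), 0.89)
[ 0.4832 -0.3005 -2.6078] -149.4144378137096 26.52777862548828
[ 0.4817 -0.3066 -2.6147] -149.81127469285636 0.0
[ 0.4832 -0.3005 -2.6078] -149.4144378137096 26.52777862548828
```

View pics/fit1.png

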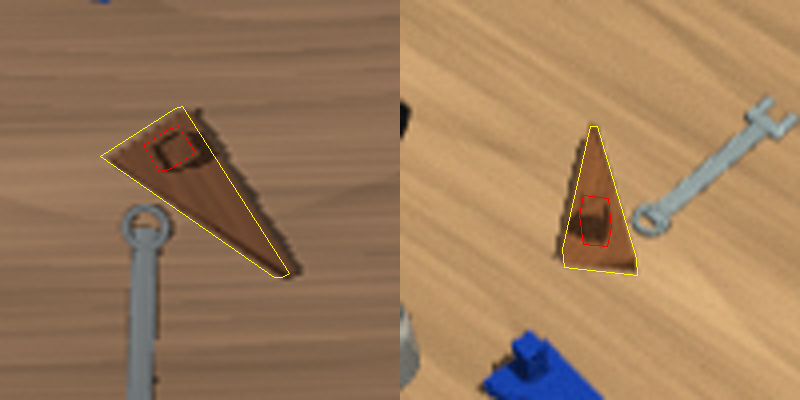

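The network mask is about 2 px off, and the handle's dark face falls outside the outline. I'll segment by colour instead.

```bash
cat > m3.py <<'E'
from m2 import *
p0=np.array([.4817,-.3066,-2.6147])
D=[]
for n in ('top','scene'):
    F=bot.grab_frame(n); c=proj(F,place(p0,[[.04,0,.01]]))[0]; o=np.int32(c)-50
    img=F['pixels'][o[1]:o[1]+100,o[0]:o[0]+100]
    m=np.full((100,100),cv2.GC_BGD,np.uint8)
    s=sil(F,p0,o=o)>.5
    m[cv2.dilate(s.astype(np.uint8),np.ones((9,9)))>0]=cv2.GC_PR_BGD
    m[s]=cv2.GC_PR_FGD; m[cv2.erode(s.astype(np.uint8),np.ones((5,5)))>0]=cv2.GC_FGD
    i=img.astype(float)+1; 
    f3=np.dstack([np.clip(255*i[...,2]/i.sum(2)*1.0,0,255),np.clip(255*i[...,0]/i.sum(2)*2,0,255),img[...,2]*.5]).astype(np.uint8)
    cv2.grabCut(f3,m,None,np.zeros((1,65)),np.zeros((1,65)),6,cv2.GC_INIT_WITH_MASK)
    net=((m==1)|(m==3)); D.append((n,F,o,img,net))
for sub in (D[:1],D[1:],D):
    c=lambda q:sum(np.abs(sil(F,p0+q*[.002,.002,.03],o=o)-net).sum() for n,F,o,i,net in sub)
    r=minimize(c,[0,0,0],method='Nelder-Mead',options=dict(initial_simplex=[[0,0,0],[1.5,0,0],[0,1.5,0],[0,0,1.5]]))
    p=p0+r.x*[.002,.002,.03]; print(p,np.degrees(p[2]),r.fun)
out=[]
for n,F,o,img,net in D:
    im=cv2.resize(img.astype(np.uint8),None,fx=4,fy=4,interpolation=cv2.INTER_CUBIC)
    P=(proj(F,place(p,V))-o+.5)*4
    for k,h in enumerate(H): cv2.polylines(im,[cv2.convexHull(np.int32(P[h]))],True,((0,255,255),(0,0,255))[k],1)
    out.append(im)
cv2.imwrite('pics/fit2.png',np.hstack(out))
cv2.imwrite('pics/fit2m.png',np.hstack([cv2.resize(d[4].astype(np.uint8)*255,None,fx=4,fy=4) for d in D]))
E
python3 m3.py
```

```text
[ 0.4814 -0.3071 -2.602 ] -149.08274938810206 77.94444274902344
[ 0.4815 -0.307  -2.6235] -150.3154173168465 48.47222137451172
[ 0.4814 -0.306  -2.5924] -148.53639423018984 129.38888549804688
```

View pics/fit2.png

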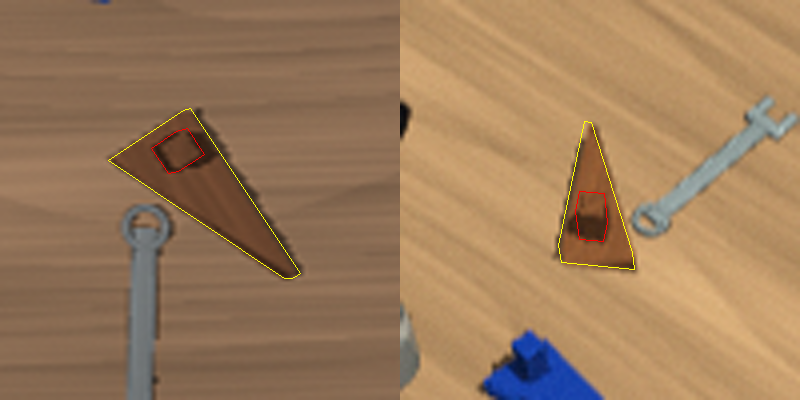

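View pics/fit2m.png

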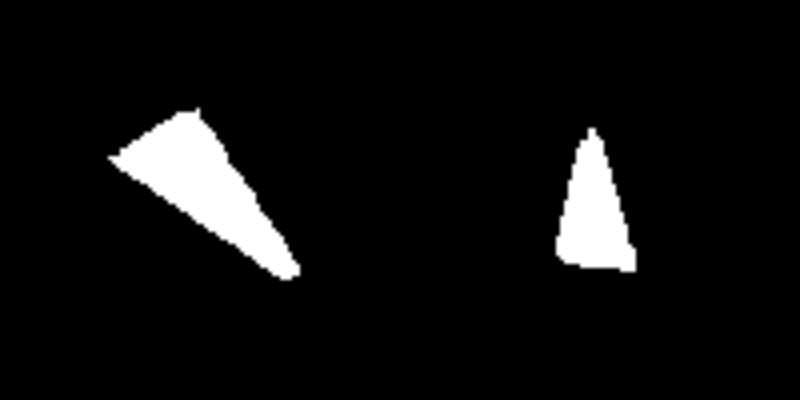

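The two views now agree within 1 mm. The wedge is at (0.4815, -0.307) with heading ≈ -149.5°, so I'll grip it with tool yaw 120.5° and the jaws along the wedge's x axis. I'll turn first.

```bash
cat > go.py <<'E'
# python3 go.py x y z yawdeg : shift in tool axes (units of 25mm) and turn
import sys; from h import *; from workcell import bot
from scipy.spatial.transform import Rotation as Ro
def st():
    o=bot.observe(); return o
if __name__=='__main__':
    np.set_printoptions(precision=4,suppress=True)
    o=bot.observe(); print('t',o['clock'],'p',o['position'],'rpy',np.degrees(o['tool_rot']),'F',o['force'],'M',o['moment'],'g',o['grip_width'],'\nq',o['qpos'])
    if len(sys.argv)>1:
        a=[float(v) for v in sys.argv[1:]]
        R=Ro.from_euler('xyz',o['tool_rot']).as_matrix(); d=R.T@(np.array(a[:3])-o['position'])
        print('shift/25mm (tool)',d/.025)
        if len(a)>3:
            Rt=Ro.from_euler('xyz',[np.pi,0,np.radians(a[3])]).as_matrix(); v=Ro.from_matrix(R.T@Rt).as_rotvec(); print('turn/360',v/2/np.pi)
            print('shift after turn',Rt.T@(np.array(a[:3])-o['position'])/.025)
E
python3 -m handwheel '[[0,0,0,0,0,0.0233],[0,0,0,0,0,0.0233],[0,0,0,0,0,0.0233],[0,0,0,0,0,0.0233]]' -1; python3 go.py 0.5 0.35 0.2 120.5; python3 go.py 0.4815 -0.307 0.15 120.5
```

```text
clock: 1.9
position: [0.274, 0.5617, 0.2313]
tool_rot: [3.142, -0.0, 2.097]
force: [-0.1, 0.4, 0.3]
grip_width: 0.0854
t 1.9 p [0.274  0.5617 0.2313] rpy [179.9989  -0.0047 120.1678] F [-0.1303  0.4127  0.3258] M [-0.0032  0.0388  0.0239] g 0.08539473291142172 
q [-1.284   0.5241  0.1073  1.6052 -0.0631  1.0156 -0.6312]
shift/25mm (tool) [-11.8653   3.559    1.2524]
turn/360 [ 0.     -0.     -0.0009]
shift after turn [-11.8856   3.4902   1.2533]
t 1.9 p [0.274  0.5617 0.2313] rpy [179.9989  -0.0047 120.1678] F [-0.1303  0.4127  0.3258] M [-0.0032  0.0388  0.0239] g 0.08539473291142172 
q [-1.284   0.5241  0.1073  1.6052 -0.0631  1.0156 -0.6312]
shift/25mm (tool) [-34.2142 -10.2874   3.2503]
turn/360 [ 0.     -0.     -0.0009]
shift after turn [-34.1537 -10.4855   3.2533]
```

```bash
python3 -m handwheel '[[-1,0.4,0,0,0,0],[-1,0.4,0,0,0,0],[-1,0.4,0,0,0,0],[-1,0.4,0,0,0,0],[-1,0.4,0,0,0,0],[-1,0.4,0,0,0,0],[-1,0.4,0,0,0,0],[-1,0.4,0,0,0,0]]'; python3 -m handwheel '[[-1,-0.5,0,0,0,0],[-1,-0.5,0,0,0,0],[-1,-0.5,0,0,0,0],[-1,-0.5,0,0,0,0],[-1,-0.5,0,0,0,0],[-1,-0.5,0,0,0,0],[-1,-0.5,0,0,0,0],[-1,-0.5,0,0,0,0]]'; python3 go.py 0.4815 -0.307 0.12 120.5
```

```text
clock: 2.9
position: [0.445, 0.4293, 0.2313]
tool_rot: [3.142, -0.0, 2.102]
force: [-0.0, 0.5, 0.0]
grip_width: 0.0855
clock: 3.9
position: [0.4595, 0.2059, 0.2314]
tool_rot: [3.141, -0.0, 2.102]
force: [0.4, 0.4, -0.7]
grip_width: 0.0855
t 3.9 p [0.4595 0.2059 0.2314] rpy [179.9838  -0.0021 120.4473] F [ 0.4126  0.3968 -0.6728] M [-0.0595 -0.0696  0.0159] g 0.08554118062212765 
q [-0.6795  0.3326  0.1783  1.9224 -0.0745  0.8926  0.0674]
shift/25mm (tool) [-18.1329  -9.6381   4.4538]
turn/360 [ 0.     -0.     -0.0001]
shift after turn [-18.1239  -9.6535   4.4572]
```

```bash
python3 -m handwheel '[[-1,-0.53,0,0,0,0],[-1,-0.53,0,0,0,0],[-1,-0.53,0,0,0,0],[-1,-0.53,0,0,0,0],[-1,-0.53,0,0,0,0],[-1,-0.53,0,0,0,0],[-1,-0.53,0,0,0,0],[-1,-0.53,0,0,0,0]]'; python3 -m handwheel '[[-1,-0.53,0.2,0,0,0],[-1,-0.53,0.3,0,0,0],[-1,-0.53,0.5,0,0,0],[-1,-0.53,0.5,0,0,0],[-1,-0.53,0.5,0,0,0],[-1,-0.53,0.5,0,0,0],[-1,-0.53,0.5,0,0,0],[-1,-0.53,0.5,0,0,0]]'; python3 go.py 0.4815 -0.307 0.10 120.5
```

```text
clock: 4.9
position: [0.4695, -0.0203, 0.2315]
tool_rot: [3.141, 0.0, 2.102]
force: [-0.4, 0.0, 0.4]
grip_width: 0.0852
clock: 5.9
position: [0.4795, -0.2464, 0.1435]
tool_rot: [3.141, 0.0, 2.102]
force: [-0.0, 0.3, -0.0]
grip_width: 0.0856
t 5.9 p [ 0.4795 -0.2464  0.1435] rpy [179.9878   0.0082 120.4563] F [-0.0428  0.2585 -0.0276] M [-0.0121 -0.0119  0.0457] g 0.08555711741102937 
q [ 0.162   0.5202  0.277   1.9193 -0.2057  0.729   1.0898]
shift/25mm (tool) [-2.1294 -1.1596  1.7381]
turn/360 [ 0.      0.     -0.0001]
shift after turn [-2.1288 -1.1609  1.738 ]
```

```bash
python3 -m handwheel '[[-1,-0.55,0.7,0,0,0],[-1,-0.55,0.7,0,0,0],[-0.13,-0.06,0.3,0,0,0],[0,0,0,0,0,0]]'; python3 go.py 0.4815 -0.307 0.029 120.5; python3 - <<'E'
from workcell import bot; import cv2
from h import *
o=[]
for n in ('top','scene'):
    f=bot.grab_frame(n); c=np.int32(proj(f,[[.4815,-.307,.06]])[0]); o.append(cv2.resize(f['pixels'][c[1]-50:c[1]+50,c[0]-50:c[0]+50],None,fx=4,fy=4,interpolation=cv2.INTER_CUBIC))
cv2.imwrite('pics/pre.png',np.hstack(o))
E
```

```text
clock: 6.4
position: [0.4812, -0.3057, 0.1009]
tool_rot: [-3.141, -0.001, 2.102]
force: [0.0, 0.2, -0.0]
grip_width: 0.0855
t 6.4 p [ 0.4812 -0.3057  0.1009] rpy [-179.983    -0.0526  120.4405] F [ 0.0177  0.2297 -0.0362] M [0.0068 0.0276 0.0307] g 0.08546874410196566 
q [ 0.286   0.6249  0.2499  1.8624 -0.2316  0.6833  1.2024]
shift/25mm (tool) [-0.0555 -0.0153  2.8779]
turn/360 [-0.     -0.0001 -0.0002]
shift after turn [-0.0529 -0.0162  2.878 ]
```

View pics/pre.png

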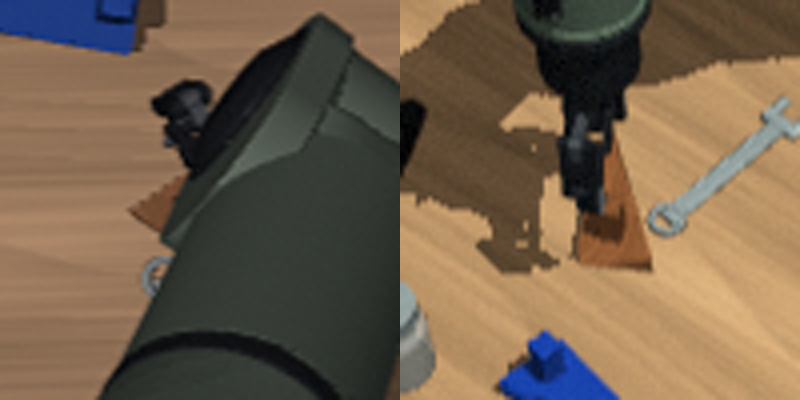

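The open fingers straddle the handle along the wedge's axis, so I'll descend and grip.

```bash
python3 -m handwheel '[[-0.05,-0.02,0.5,0,0,0],[0,0,0.6,0,0,0],[0,0,0.6,0,0,0],[0,0,0.6,0,0,0],[0,0,0.4,0,0,0],[0,0,0.15,0,0,0],[0,0,0,0,0,0]]'; python3 -m handwheel '[[0,0,0,0,0,0],[0,0,0,0,0,0],[0,0,0,0,0,0],[0,0,0,0,0,0],[0,0,0,0,0,0],[0,0,0,0,0,0]]' 1 50; python3 go.py 0.48 -0.307 0.029 120.5
```

```text
clock: 7.38
position: [0.4815, -0.3075, 0.03]
tool_rot: [-3.141, -0.0, 2.102]
force: [1.0, -0.1, 0.4]
grip_width: 0.0853
clock: 8.12
position: [0.4817, -0.3075, 0.0304]
tool_rot: [3.141, 0.0, 2.102]
force: [-0.8, 1.0, 5.3]
grip_width: 0.0192
t 8.125 p [ 0.4817 -0.3075  0.0304] rpy [179.9859   0.018  120.4452] F [-0.7542  0.9643  5.2537] M [ 0.1749  0.1207 -0.0183] g 0.019233539790024002 
q [ 0.3214  0.7378  0.2044  1.8822 -0.2655  0.5474  1.233 ]
shift/25mm (tool) [ 0.0523 -0.0477  0.0544]
turn/360 [ 0.      0.     -0.0002]
shift after turn [ 0.0523 -0.0476  0.0544]
```

Gripped at 19.2 mm. Lift, then turn.

```bash
python3 -m handwheel '[[0,0,-0.3,0,0,0],[0,0,-0.6,0,0,0],[0,0,-0.8,0,0,0],[0,0,-0.8,0,0,0],[0,0,-0.8,0,0,0],[0,0,-0.6,0,0,0],[0,0,0,0,0,0]]'; python3 -m handwheel '[[0,0,0,0,0,0.0262],[0,0,0,0,0,0.0262],[0,0,0,0,0,0.0262],[0,0,0,0,0,0.0262],[0,0,0,0,0,0.0262],[0,0,0,0,0,0.0262],[0,0,0,0,0,0.0262]]';python3 -m handwheel '[[0,0,0,0,0,0.0262],[0,0,0,0,0,0.0262],[0,0,0,0,0,0.0262],[0,0,0,0,0,0.0262],[0,0,0,0,0,0.0262],[0,0,0,0,0,0.0262],[0,0,0,0,0,0]]'; python3 go.py 0.4864 -0.022 0.13 -2.33
```

```text
clock: 9.0
position: [0.4821, -0.3077, 0.1288]
tool_rot: [3.14, 0.002, 2.102]
force: [0.2, -0.1, -2.6]
grip_width: 0.0196
clock: 9.88
position: [0.4812, -0.3073, 0.1269]
tool_rot: [-3.141, 0.0, 0.944]
force: [-0.6, 0.9, -2.1]
grip_width: 0.0192
clock: 10.75
position: [0.4813, -0.3072, 0.1268]
tool_rot: [3.141, 0.002, -0.037]
force: [-0.2, -0.2, -2.1]
grip_width: 0.0192
t 10.75 p [ 0.4813 -0.3072  0.1268] rpy [179.9799   0.0926  -2.1075] F [-0.2109 -0.2331 -2.1386] M [-0.0324  0.0115  0.0233] g 0.01918912738941128 
q [-0.0858  0.7521  0.8436  1.8636 -0.7299  0.8694 -0.4819]
shift/25mm (tool) [ -0.2145 -11.4082  -0.1329]
turn/360 [0.0001 0.0003 0.0006]
shift after turn [ -0.2586 -11.4073  -0.1292]
```

```bash
python3 -m handwheel '[[0,-0.7,0,0,0,0],[0,-1,0,0,0,0],[-0.05,-1,0,0,0,0],[-0.05,-1,0,0,0,0],[-0.05,-1,0,0,0,0],[-0.05,-1,0,0,0,0]]'; python3 -m handwheel '[[0,-1,0,0,0,0.0006],[-0.05,-1,0,0,0,0],[0,-1,0,0,0,0],[0,-1,0,0,0,0],[0,-1,0,0,0,0],[0,-0.7,0,0,0,0],[0,0,0,0,0,0]]'; python3 go.py 0.4864 -0.022 0.06 -2.33; python3 - <<'E'
from workcell import bot; import cv2
from h import *
o=[]
for n in ('top','scene'):
    f=bot.grab_frame(n); c=np.int32(proj(f,[[.4864,.05,.06]])[0]); o.append(cv2.resize(f['pixels'][c[1]-60:c[1]+60,c[0]-60:c[0]+60],None,fx=3.3,fy=3.3,interpolation=cv2.INTER_CUBIC))
cv2.imwrite('pics/car.png',np.hstack(o))
E
```

```text
clock: 11.5
position: [0.4817, -0.163, 0.1275]
tool_rot: [-3.141, 0.0, -0.034]
force: [0.5, -0.4, -1.6]
grip_width: 0.0189
clock: 12.38
position: [0.4861, -0.0206, 0.1274]
tool_rot: [-3.141, 0.001, -0.036]
force: [-0.3, -1.0, -2.9]
grip_width: 0.0193
t 12.375 p [ 0.4861 -0.0206  0.1274] rpy [-179.9581    0.0327   -2.087 ] F [-0.3356 -0.9782 -2.8927] M [-0.0257 -0.0326  0.0122] g 0.01930723172772203 
q [-0.7186  0.6681  0.918   2.0806 -0.7763  0.78   -0.9176]
shift/25mm (tool) [0.0136 0.0587 2.6941]
turn/360 [-0.0001  0.0001  0.0007]
shift after turn [0.0123 0.0566 2.6942]
```

View pics/car.png

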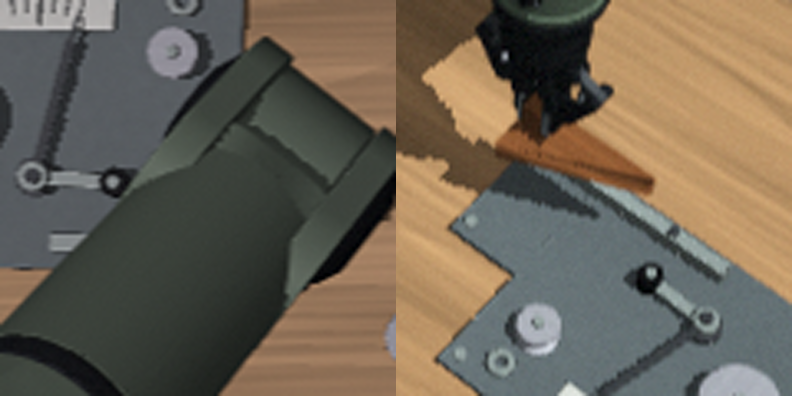

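```bash
cat > ov.py <<'E'
import sys
from m2 import *
from go import *
# overlay predicted wedge + fence/plate on scene; args: name dx(unit mm offset of wedge along wedge y)
u=np.array([.5029,.1195,-.0406])
def ov(name,zb=None,fx=4,half=60,dy=0.):
    o=bot.observe(); p=[*o['position'][:2],o['tool_rot'][2]+np.pi/2]
    z=o['position'][2]-.0304 if zb is None else zb
    f=bot.grab_frame('scene'); c=np.int32(proj(f,place(p,[[.05,0,z]]))[0]); off=c-half
    im=cv2.resize(f['pixels'][off[1]:off[1]+2*half,off[0]:off[0]+2*half],None,fx=fx,fy=fx,interpolation=cv2.INTER_CUBIC)
    raw=im.copy()
    P=(proj(f,place(p,V+[0,dy,z]))-off+.5)*fx
    for k,h in enumerate(H): cv2.polylines(im,[cv2.convexHull(np.int32(P[h]))],True,((0,255,255),(0,0,255))[k],1)
    Q=(proj(f,place(u,np.array([[-41.7,-175,30],[-41.7,50,30],[-55.7,50,30],[-55.7,-175,30]])/1e3))-off+.5)*fx
    cv2.polylines(im,[np.int32(Q)],True,(255,0,255),1)
    out=np.hstack([raw,im]); s=min(1,800/out.shape[1]); cv2.imwrite(name,cv2.resize(out,None,fx=s,fy=s))
if __name__=='__main__':
    ov(sys.argv[1])
    o=bot.observe(); print('unit xy of TCP mm',inv(u,o['position'])*1e3,'yaw rel deg',np.degrees(o['tool_rot'][2]-u[2]),o['position'],o['clock'],o['force'],o['moment'])
E
python3 ov.py pics/ov1.png
```

```text
unit xy of TCP mm [ -10.8026 -142.8664] yaw rel deg -0.014425534961639848 [ 0.4863 -0.0228  0.1276] 12.525 [ 0.905  -0.3663 -2.2641] [-0.0399 -0.0171 -0.018 ]
```

View pics/ov1.png

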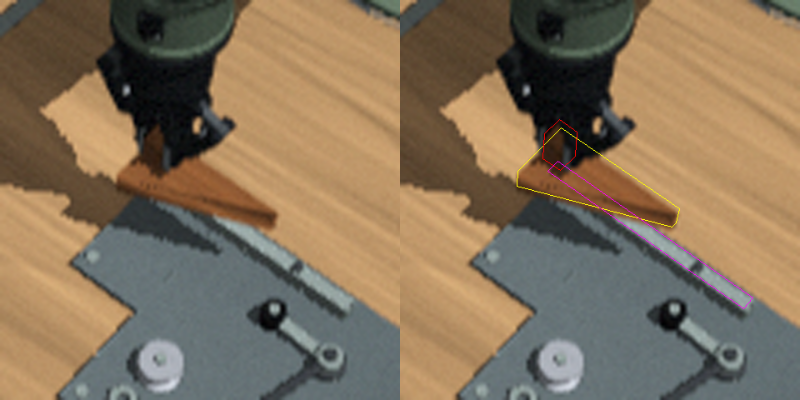

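```bash
python3 -m handwheel '[[0,0,0.6,0,0,0],[0,0,0.8,0,0,0],[0,0,0.8,0,0,0],[0,0,0.6,0,0,0],[0,0,0.3,0,0,0],[0,0,0.1,0,0,0],[0,0,0,0,0,0]]'; python3 ov.py pics/ov2.png; python3 go.py
```

```text
clock: 13.4
position: [0.4867, -0.0225, 0.0477]
tool_rot: [-3.142, -0.0, -0.042]
force: [-0.7, -1.1, -2.0]
grip_width: 0.0194
unit xy of TCP mm [ -10.3479 -142.4782] yaw rel deg -0.056675561623213154 [ 0.4868 -0.0224  0.0479] 13.45 [ 0.0094 -0.7075 -1.9556] [ 0.0171 -0.0659 -0.0225]
t 13.45 p [ 0.4868 -0.0224  0.0479] rpy [-179.9974   -0.033    -2.3829] F [ 0.0094 -0.7075 -1.9556] M [ 0.0171 -0.0659 -0.0225] g 0.019426612142666385 
q [-0.5981  0.7743  0.7427  2.1141 -0.9403  0.6254 -0.7921]
```

View pics/ov2.png

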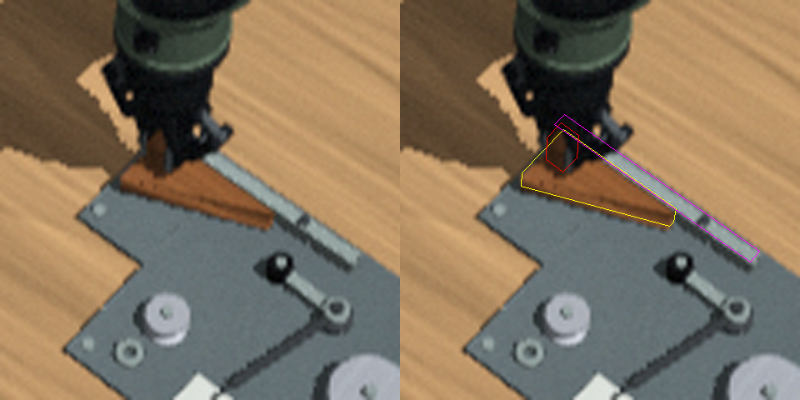

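```bash
python3 -m handwheel '[[0,0,0.1,0,0,0],[0,0,0.08,0,0,0],[0,0,0.04,0,0,0],[0,0,0,0,0,0]]';python3 -m handwheel '[[0,0,0.03,0,0,0],[0,0,0,0,0,0]]';python3 -m handwheel '[[0,0,0.03,0,0,0],[0,0,0,0,0,0]]'
```

```text
clock: 13.95
position: [0.4865, -0.0225, 0.042]
tool_rot: [3.142, 0.0, -0.042]
force: [-0.0, -0.2, -2.9]
grip_width: 0.0191
clock: 14.2
position: [0.4865, -0.0224, 0.0413]
tool_rot: [3.142, 0.0, -0.042]
force: [0.1, 0.3, -2.0]
grip_width: 0.019
clock: 14.45
position: [0.4865, -0.0224, 0.0405]
tool_rot: [3.142, 0.0, -0.042]
force: [0.9, 0.6, -1.9]
grip_width: 0.0195
```

```bash
python3 -m handwheel '[[0,0,0.03,0,0,0],[0,0,0,0,0,0]]';python3 -m handwheel '[[0,0,0.03,0,0,0],[0,0,0,0,0,0]]'; python3 go.py
```

```text
clock: 14.7
position: [0.4866, -0.0224, 0.0403]
tool_rot: [-3.141, -0.0, -0.042]
force: [-4.6, 0.8, 15.1]
grip_width: 0.0194
clock: 14.95
position: [0.4866, -0.0224, 0.0402]
tool_rot: [-3.14, -0.001, -0.042]
force: [-10.6, 3.2, 39.3]
grip_width: 0.0193
t 14.95 p [ 0.4866 -0.0224  0.0402] rpy [-179.9142   -0.047    -2.4148] F [-10.5566   3.1664  39.3162] M [0.6158 2.1038 0.0445] g 0.019285778123937447 
q [-0.5851  0.7841  0.7241  2.1163 -0.9581  0.6106 -0.7774]
```

The plate contact was found at TCP z ≈ 0.0403, and the arm is stiff at about 30 N/mm. I'll back off and feel for the fence.

```bash
python3 -m handwheel '[[0,0,-0.055,0,0,0],[0,0,0,0,0,0]]';python3 -m handwheel '[[-0.06,0,0,0,0,0],[-0.06,0,0,0,0,0],[0,0,0,0,0,0]]'; for i in 1; do python3 -m handwheel '[[-0.02,0,0,0,0,0],[0,0,0,0,0,0]]'; python3 -m handwheel '[[-0.02,0,0,0,0,0],[0,0,0,0,0,0]]'; done; python3 ov.py pics/ov3.png
```

```text
clock: 15.2
position: [0.4866, -0.0224, 0.0404]
tool_rot: [3.142, -0.0, -0.042]
force: [0.3, -1.0, -1.9]
grip_width: 0.0193
clock: 15.58
position: [0.4833, -0.0223, 0.0404]
tool_rot: [3.142, 0.0, -0.042]
force: [-0.3, -0.4, 0.0]
grip_width: 0.0191
clock: 15.82
position: [0.4829, -0.0223, 0.0404]
tool_rot: [3.142, 0.0, -0.042]
force: [1.3, 0.3, -1.1]
grip_width: 0.0192
clock: 16.08
position: [0.4825, -0.0223, 0.0404]
tool_rot: [-3.142, 0.0, -0.042]
force: [-0.6, -0.3, -2.1]
grip_width: 0.0192
unit xy of TCP mm [ -14.6244 -142.5069] yaw rel deg -0.06092427007361712 [ 0.4825 -0.0223  0.0404] 16.125 [-0.7273 -0.1064 -1.8632] [-0.0495  0.0105 -0.0188]
```

```bash
python3 -m handwheel '[[-0.02,0,0,0,0,0],[0,0,0,0,0,0]]'; python3 -m handwheel '[[-0.02,0,0,0,0,0],[0,0,0,0,0,0]]';  python3 -m handwheel '[[-0.02,0,0,0,0,0],[0,0,0,0,0,0]]'
```

```text
clock: 16.38
position: [0.482, -0.0223, 0.0404]
tool_rot: [3.142, 0.0, -0.042]
force: [-0.1, -0.1, -1.6]
grip_width: 0.0193
clock: 16.62
position: [0.4815, -0.0222, 0.0404]
tool_rot: [3.142, 0.0, -0.042]
force: [-0.4, -0.2, -2.4]
grip_width: 0.0192
clock: 16.88
position: [0.481, -0.0222, 0.0404]
tool_rot: [3.142, -0.0, -0.042]
force: [-0.7, -0.2, -2.4]
grip_width: 0.0196
```

View pics/ov3.png

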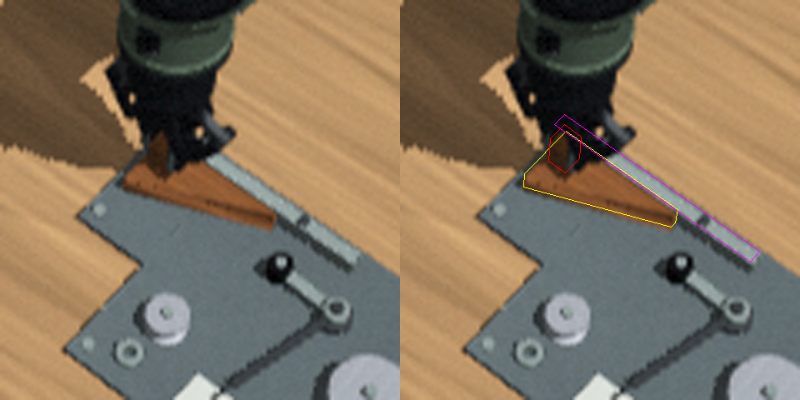

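```bash
python3 -m handwheel '[[-0.02,0,0,0,0,0],[0,0,0,0,0,0]]'; python3 -m handwheel '[[-0.02,0,0,0,0,0],[0,0,0,0,0,0]]';  python3 -m handwheel '[[-0.02,0,0,0,0,0],[0,0,0,0,0,0]]'; python3 go.py
```

```text
clock: 17.12
position: [0.4805, -0.0222, 0.0404]
tool_rot: [-3.142, 0.0, -0.042]
force: [0.1, -0.5, -1.3]
grip_width: 0.0192
clock: 17.38
position: [0.48, -0.0222, 0.0404]
tool_rot: [3.142, 0.0, -0.042]
force: [0.6, 0.2, -3.2]
grip_width: 0.0193
clock: 17.62
position: [0.4795, -0.0221, 0.0404]
tool_rot: [-3.142, 0.0, -0.042]
force: [0.1, -0.4, -2.9]
grip_width: 0.0195
t 17.625 p [ 0.4795 -0.0221  0.0404] rpy [-179.9987    0.0006   -2.3849] F [ 0.0925 -0.4325 -2.855 ] M [-0.0499  0.0123  0.0133] g 0.019514512118032668 
q [-0.5884  0.7763  0.7215  2.1333 -0.9614  0.5997 -0.7714]
```

```bash
python3 -m handwheel '[[-0.02,0,0,0,0,0],[0,0,0,0,0,0]]'; python3 -m handwheel '[[-0.02,0,0,0,0,0],[0,0,0,0,0,0]]';  python3 -m handwheel '[[-0.02,0,0,0,0,0],[0,0,0,0,0,0]]'; python3 go.py; python3 - <<'E'
from workcell import bot; import cv2
from h import *
u=[.5029,.1195,-.0406]
f=bot.grab_frame('scene'); c=np.int32(proj(f,place(u,[[-.02,-.05,.02]]))[0]); cv2.imwrite('pics/f1.png',cv2.resize(f['pixels'][c[1]-40:c[1]+40,c[0]-50:c[0]+50],None,fx=7.5,fy=7.5,interpolation=cv2.INTER_CUBIC))
E
```

```text
clock: 17.88
position: [0.479, -0.0221, 0.0404]
tool_rot: [3.142, 0.0, -0.042]
force: [0.0, -0.9, -0.9]
grip_width: 0.0197
clock: 18.12
position: [0.4785, -0.0221, 0.0404]
tool_rot: [3.142, 0.0, -0.042]
force: [-0.1, 0.1, -2.9]
grip_width: 0.0189
clock: 18.38
position: [0.4782, -0.0221, 0.0405]
tool_rot: [3.141, -0.0, -0.042]
force: [1.7, 0.0, -1.5]
grip_width: 0.0193
t 18.375 p [ 0.4782 -0.0221  0.0405] rpy [179.993   -0.0142  -2.3962] F [ 1.6932  0.0342 -1.4556] M [-0.0838 -0.23   -0.0683] g 0.019333473651620952 
q [-0.5886  0.7746  0.7206  2.1369 -0.9628  0.597  -0.7697]
```

View pics/f1.png

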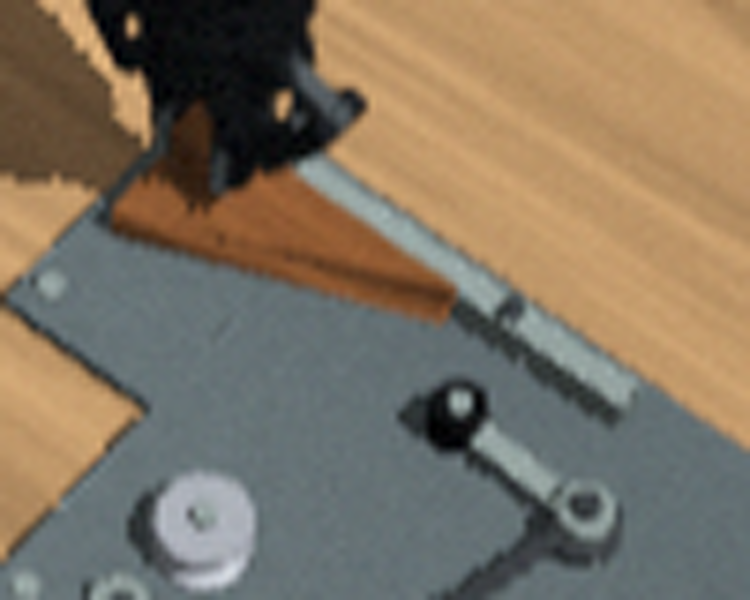

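Light contact with the fence: Fx is rising, the motion stalls, and the picture shows the straight side along the fence. I'll back off 0.3 mm and slide in.

```bash
python3 -m handwheel '[[0.012,0,0,0,0,0],[0,-0.2,0,0,0,0],[0,-0.3,0,0,0,0],[0,-0.3,0,0,0,0],[0,0,0,0,0,0]]'; python3 -m handwheel '[[0,-0.3,0,0,0,0],[0,-0.3,0,0,0,0],[0,-0.2,0,0,0,0],[0,0,0,0,0,0]]'; python3 go.py
```

```text
clock: 19.05
position: [0.4793, -0.0012, 0.0404]
tool_rot: [-3.141, -0.0, -0.04]
force: [0.5, -0.3, -1.4]
grip_width: 0.0192
clock: 19.55
position: [0.4801, 0.0184, 0.0404]
tool_rot: [-3.141, -0.0, -0.041]
force: [0.5, 0.4, -2.0]
grip_width: 0.0192
t 19.55 p [0.4801 0.0184 0.0404] rpy [-179.9944   -0.0005   -2.3421] F [ 0.5313  0.3722 -1.9619] M [-0.0429 -0.0786 -0.0681] g 0.01922867621827741 
q [-0.6769  0.7801  0.7288  2.1326 -0.9686  0.6047 -0.8484]
```

```bash
python3 -m handwheel '[[0,-0.2,0,0,0,0],[0,-0.3,0,0,0,0],[0,-0.3,0,0,0,0],[0,-0.3,0,0,0,0],[0,-0.2,0,0,0,0],[0,0,0,0,0,0]]'; python3 ov.py pics/ov4.png;  python3 -m handwheel '[[-0.01,0,0,0,0,0],[0,0,0,0,0,0]]'
```

```text
clock: 20.3
position: [0.4814, 0.0508, 0.0404]
tool_rot: [-3.142, -0.0, -0.041]
force: [0.4, 0.5, -2.4]
grip_width: 0.0193
unit xy of TCP mm [-18.716  -69.9415] yaw rel deg -0.046323925749851065 [0.4814 0.0504 0.0404] 20.35 [-0.6375 -0.8519 -2.546 ] [-0.0599  0.0176 -0.0471]
clock: 20.6
position: [0.4812, 0.0501, 0.0405]
tool_rot: [3.141, -0.0, -0.042]
force: [0.4, -0.3, -2.0]
grip_width: 0.0193
```

View pics/ov4.png

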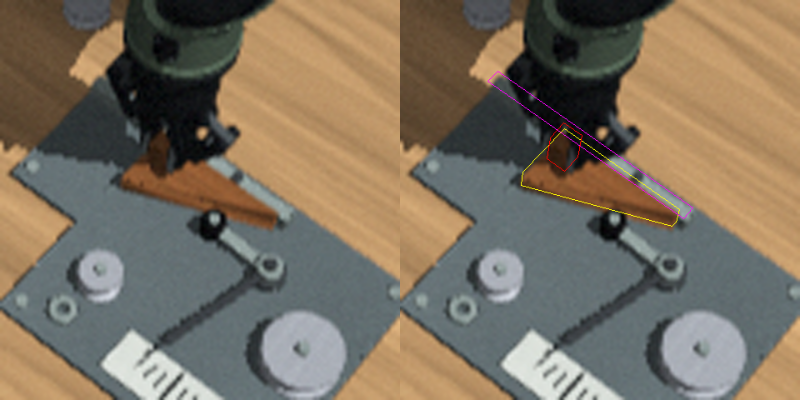

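```bash
python3 -m handwheel '[[0,-0.1,0,0,0,0],[0,-0.15,0,0,0,0],[0,-0.1,0,0,0,0],[0,0,0,0,0,0]]';python3 -m handwheel '[[0,-0.1,0,0,0,0],[0,-0.1,0,0,0,0],[0,0,0,0,0,0]]';python3 -m handwheel '[[0,-0.1,0,0,0,0],[0,-0.1,0,0,0,0],[0,0,0,0,0,0]]'; python3 go.py
```

```text
clock: 21.1
position: [0.4815, 0.0594, 0.0404]
tool_rot: [-3.141, -0.0, -0.041]
force: [0.8, 0.2, -1.9]
grip_width: 0.0193
clock: 21.48
position: [0.4817, 0.0644, 0.0404]
tool_rot: [-3.141, 0.0, -0.041]
force: [1.5, 0.7, -2.0]
grip_width: 0.0192
clock: 21.85
position: [0.4817, 0.067, 0.0406]
tool_rot: [3.139, -0.0, -0.043]
force: [-2.2, -12.7, 2.7]
grip_width: 0.019
t 21.85 p [0.4817 0.067  0.0406] rpy [179.8403  -0.0265  -2.4893] F [ -2.2381 -12.7059   2.6633] M [-2.749   0.3902 -0.0815] g 0.01896340181091278 
q [-0.7846  0.7921  0.7437  2.1179 -0.9709  0.6199 -0.9532]
```

```bash
python3 -m handwheel '[[0,-0.08,0,0,0,0],[0,-0.08,0,0,0,0],[0,0,0,0,0,0]]';python3 -m handwheel '[[0,-0.08,0,0,0,0],[0,-0.08,0,0,0,0],[0,0,0,0,0,0]]'; python3 go.py; python3 ov.py pics/ov5.png
```

```text
clock: 22.22
position: [0.4819, 0.0707, 0.0406]
tool_rot: [3.139, -0.0, -0.044]
force: [-1.4, -14.4, 3.6]
grip_width: 0.0194
clock: 22.6
position: [0.482, 0.0747, 0.0406]
tool_rot: [3.138, -0.0, -0.044]
force: [-2.1, -14.3, 3.4]
grip_width: 0.0191
t 22.6 p [0.482  0.0747 0.0406] rpy [179.8201  -0.0244  -2.5053] F [ -2.1411 -14.2531   3.4371] M [-3.0362  0.4725 -0.1262] g 0.019058692761633692 
q [-0.801   0.7946  0.7462  2.1144 -0.9708  0.6232 -0.9698]
unit xy of TCP mm [-19.045 -45.601] yaw rel deg -0.18136623124378712 [0.482  0.0747 0.0406] 22.65 [ -2.663  -15.1859   4.1916] [-2.9917  0.4877 -0.1133]
```

View pics/ov5.png

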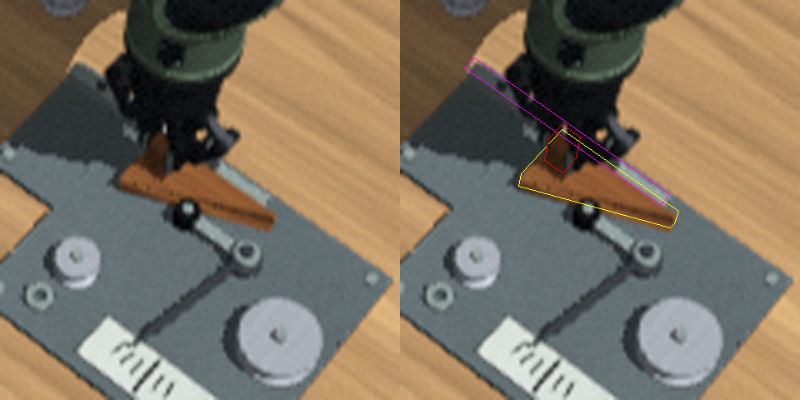

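The wedge is sliding along the fence at about 14 N and the pointer has left the first mark. I'll continue gently.

```bash
python3 -m handwheel '[[0,-0.08,0,0,0,0],[0,-0.08,0,0,0,0],[0,-0.08,0,0,0,0],[0,0,0,0,0,0]]';python3 -m handwheel '[[0,-0.08,0,0,0,0],[0,-0.08,0,0,0,0],[0,-0.08,0,0,0,0],[0,0,0,0,0,0]]'; python3 go.py; cat > pt.py <<'E'
import sys
from workcell import bot
from h import *
u=np.array([.5029,.1195,-.0406])
def rect(name):
    outs=[]
    for n in ('top','scene'):
        f=bot.grab_frame(n)
        # rectified metric image of unit x 50..180,y -10..140 at z=10mm ; 4 px/mm
        src=np.float32(proj(f,place(u,np.array([[180,140,11],[180,-20,11],[60,-20,11],[60,140,11]])/1e3)))
        dst=np.float32([[0,0],[480,0],[480,360],[0,360]])
        M=cv2.getPerspectiveTransform(src,dst); r=cv2.warpPerspective(f['pixels'],M,(480,360),flags=cv2.INTER_CUBIC)
        outs.append(r)
    o=np.hstack(outs); cv2.imwrite(name,cv2.resize(o,None,fx=800/960,fy=800/960))
    cv2.imwrite(name.replace('.png','_t.png'),cv2.resize(outs[0],None,fx=1.6,fy=1.6,interpolation=cv2.INTER_CUBIC))
rect(sys.argv[1])
E
python3 pt.py pics/pt1.png
```

```text
clock: 23.15
position: [0.4822, 0.0806, 0.0406]
tool_rot: [3.138, -0.0, -0.044]
force: [-2.8, -14.3, 4.5]
grip_width: 0.0192
clock: 23.65
position: [0.4825, 0.0866, 0.0406]
tool_rot: [3.138, -0.0, -0.044]
force: [-2.5, -15.8, 4.5]
grip_width: 0.0191
t 23.65 p [0.4825 0.0866 0.0406] rpy [179.8182  -0.0236  -2.5144] F [ -2.4867 -15.8317   4.4555] M [-3.2295  0.6176 -0.0698] g 0.019121819777427017 
q [-0.8254  0.7985  0.7497  2.1082 -0.9707  0.6287 -0.9951]
```

View pics/pt1.png

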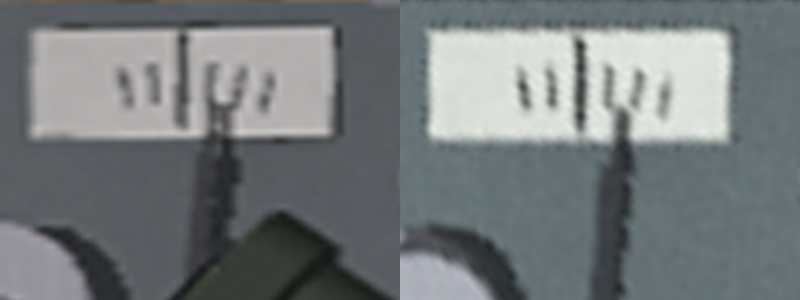

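```bash
python3 -m handwheel '[[0,-0.08,0,0,0,0],[0,-0.08,0,0,0,0],[0,-0.08,0,0,0,0],[0,0,0,0,0,0]]';python3 -m handwheel '[[0,-0.08,0,0,0,0],[0,-0.08,0,0,0,0],[0,-0.08,0,0,0,0],[0,0,0,0,0,0]]'; python3 pt.py pics/pt2.png; python3 go.py
```

```text
clock: 24.25
position: [0.4827, 0.0925, 0.0406]
tool_rot: [3.138, -0.0, -0.044]
force: [-3.0, -14.9, 4.2]
grip_width: 0.0195
clock: 24.75
position: [0.4829, 0.0984, 0.0406]
tool_rot: [3.138, -0.0, -0.044]
force: [-2.9, -16.0, 4.0]
grip_width: 0.0191
t 24.85 p [0.483  0.0984 0.0406] rpy [179.8133  -0.0173  -2.5161] F [ -2.3881 -15.919    4.1896] M [-3.315   0.6346 -0.1097] g 0.019159120773716586 
q [-0.8494  0.8027  0.7532  2.1014 -0.9703  0.6346 -1.0203]
```

View pics/pt2.png

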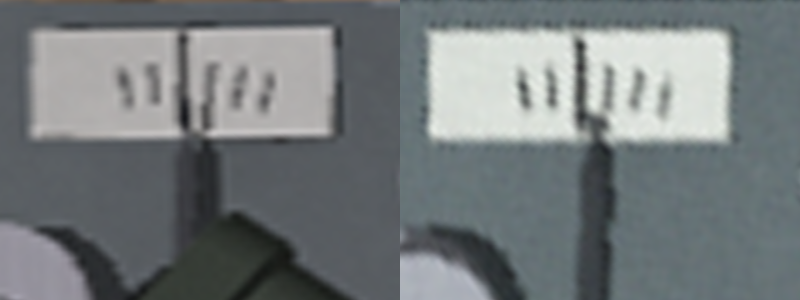

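```bash
python3 -m handwheel '[[0,-0.08,0,0,0,0],[0,-0.08,0,0,0,0],[0,-0.05,0,0,0,0],[0,0,0,0,0,0],[0,0,0,0,0,0]]'; python3 pt.py pics/pt3.png; python3 go.py
```

```text
clock: 25.48
position: [0.4832, 0.1035, 0.0406]
tool_rot: [3.138, -0.0, -0.044]
force: [-2.7, -16.5, 5.6]
grip_width: 0.0191
t 25.575 p [0.4832 0.1035 0.0406] rpy [179.8062  -0.0172  -2.5273] F [ -2.4791 -17.7282   4.6257] M [-3.5319  0.6362 -0.114 ] g 0.01955052627199291 
q [-0.8597  0.8046  0.7549  2.0982 -0.9701  0.6373 -1.0314]
```

View pics/pt3.png

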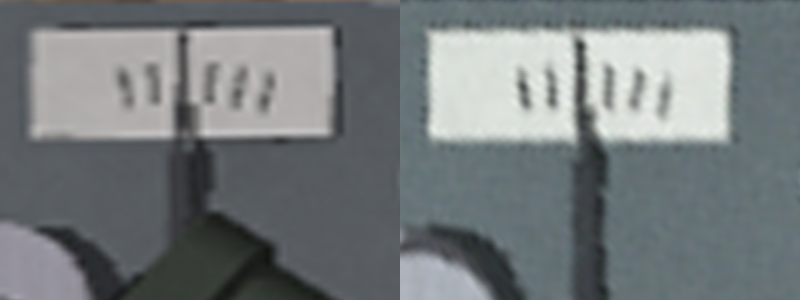

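```bash
python3 - <<'E'
import cv2,numpy as np
from workcell import bot
from h import *
o=[]
for n in ('top','scene'):
    f=bot.grab_frame(n); u=np.array([.5029,.1195,-.0406]); 
    c=np.int32(proj(f,place(u,[[.13,.067,.012]]))[0]); o.append(cv2.resize(f['pixels'][c[1]-16:c[1]+16,c[0]-16:c[0]+16],None,fx=12.5,fy=12.5,interpolation=cv2.INTER_NEAREST))
    for z in (.011,.016,.022):
        tip=[place(u,[[.004+.134*np.cos(.0175+d),.065+.134*np.sin(.0175+d),z]]) for d in (-.24,-.027,0,.027)]
        print(n,z,[((proj(f,t)[0]-c+16.5)*12.5).round().tolist() for t in tip])
cv2.imwrite('pics/z1.png',np.hstack(o))
E
```

```text
top 0.011 [[362.0, 195.0], [231.0, 178.0], [214.0, 178.0], [197.0, 178.0]]
top 0.016 [[359.0, 192.0], [227.0, 175.0], [210.0, 175.0], [194.0, 175.0]]
top 0.022 [[355.0, 188.0], [223.0, 171.0], [206.0, 171.0], [189.0, 171.0]]
scene 0.011 [[92.0, 150.0], [181.0, 235.0], [194.0, 244.0], [206.0, 253.0]]
scene 0.016 [[94.0, 142.0], [183.0, 226.0], [195.0, 236.0], [208.0, 245.0]]
scene 0.022 [[96.0, 131.0], [185.0, 216.0], [198.0, 225.0], [211.0, 235.0]]
```

View pics/z1.png

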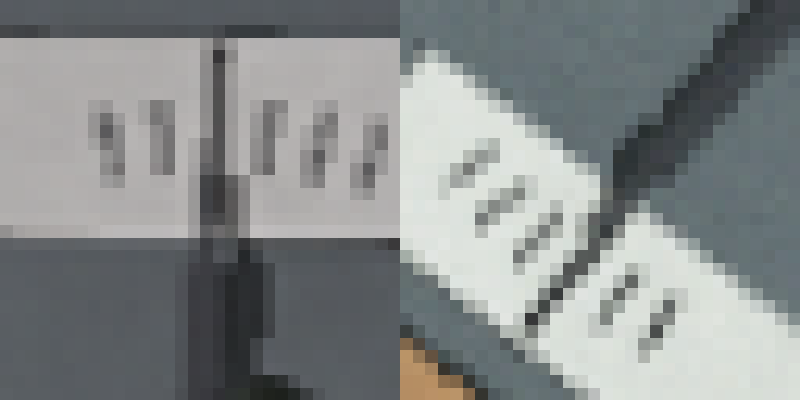

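The pointer sits on the long mark: the tip is at column ~215 with parallax of +5 px, and the mark is at 218. I'll relax the push before letting go.

```bash
python3 -m handwheel '[[0,0.04,0,0,0,0],[0,0,0,0,0,0]]';python3 -m handwheel '[[0,0.03,0,0,0,0],[0,0,0,0,0,0]]'; python3 go.py
```

```text
clock: 25.92
position: [0.4831, 0.1034, 0.0406]
tool_rot: [3.139, -0.0, -0.043]
force: [-1.8, -11.1, 4.7]
grip_width: 0.0196
clock: 26.18
position: [0.4831, 0.1034, 0.0405]
tool_rot: [3.14, 0.0, -0.043]
force: [-1.8, -6.3, 2.6]
grip_width: 0.0196
t 26.175 p [0.4831 0.1034 0.0405] rpy [179.9278   0.011   -2.4558] F [-1.8339 -6.2895  2.5675] M [-1.4972  0.4254 -0.2216] g 0.01961421668693582 
q [-0.8569  0.8037  0.7528  2.0985 -0.9712  0.6373 -1.0277]
```

```bash
python3 -m handwheel '[[0,0.04,0,0,0,0],[0,0,0,0,0,0]]'; python3 go.py; python3 -m handwheel '[[0,0,0,0,0,0],[0,0,0,0,0,0],[0,0,0,0,0,0],[0,0,0,0,0,0]]' 0.2; python3 go.py; python3 pt.py pics/pt4.png
```

```text
clock: 26.42
position: [0.4831, 0.1033, 0.0405]
tool_rot: [3.141, 0.0, -0.042]
force: [-2.3, -3.9, 3.0]
grip_width: 0.0191
t 26.425 p [0.4831 0.1033 0.0405] rpy [179.9886   0.0184  -2.4019] F [-2.3286 -3.8731  3.029 ] M [-0.7447  0.601  -0.1668] g 0.019144310885147973 
q [-0.8553  0.8033  0.7517  2.0986 -0.9718  0.6372 -1.0255]
clock: 26.92
position: [0.4834, 0.1036, 0.0404]
tool_rot: [-3.142, -0.0, -0.042]
force: [0.2, 0.1, -0.4]
grip_width: 0.0341
t 26.925 p [0.4834 0.1036 0.0404] rpy [-179.9982   -0.0031   -2.3814] F [ 0.1541  0.0805 -0.3628] M [0.0152 0.0329 0.0142] g 0.034085488300790896 
q [-0.8555  0.8034  0.7514  2.0981 -0.9721  0.637  -1.0255]
```

View pics/pt4.png

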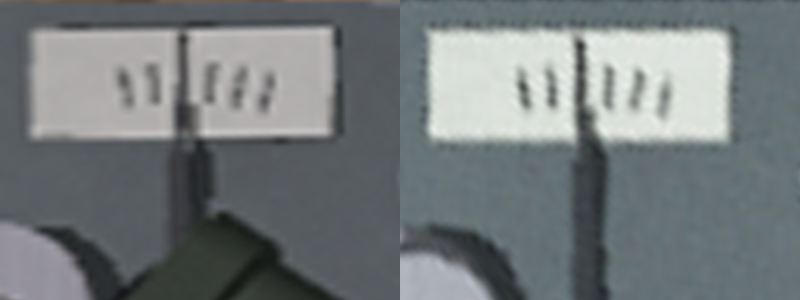

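The pointer hasn't moved. The gripper is free, with forces near zero. I'll retreat straight up, then aside for a clear view.

```bash
python3 -m handwheel '[[0,0,-0.2,0,0,0],[0,0,-0.5,0,0,0],[0,0,-0.8,0,0,0],[0,0,-1,0,0,0],[0,0,-1,0,0,0],[0,0,-1,0,0,0],[0,0,-1,0,0,0]]'; python3 -m handwheel '[[0,0.5,-0.3,0,0,0],[0,1,0,0,0,0],[0,1,0,0,0,0],[0,1,0,0,0,0],[0,1,0,0,0,0],[0,1,0,0,0,0],[0,1,0,0,0,0],[0,1,0,0,0,0]]'; python3 -m handwheel '[[0,1,0,0,0,0],[0,1,0,0,0,0],[0,1,0,0,0,0],[0,0.5,0,0,0,0],[0,0,0,0,0,0]]'; python3 pt.py pics/pt5.png; python3 - <<'E'
from workcell import bot; import cv2
from h import *
u=np.array([.5029,.1195,-.0406]); o=[]
for n in ('top','scene'):
    f=bot.grab_frame(n); c=np.int32(proj(f,place(u,[[.03,0,.012]]))[0]); o.append(cv2.resize(f['pixels'][c[1]-60:c[1]+60,c[0]-60:c[0]+60],None,fx=3.33,fy=3.33,interpolation=cv2.INTER_CUBIC))
cv2.imwrite('pics/fin.png',np.hstack(o))
E
```

```text
clock: 27.9
position: [0.4832, 0.1034, 0.1795]
tool_rot: [-3.141, -0.0, -0.042]
force: [-0.8, 0.0, 0.2]
grip_width: 0.0345
clock: 28.9
position: [0.4748, -0.0852, 0.1854]
tool_rot: [3.142, 0.0, -0.042]
force: [-0.1, 0.2, 0.4]
grip_width: 0.0341
clock: 29.52
position: [0.4715, -0.1719, 0.1854]
tool_rot: [3.142, 0.0, -0.043]
force: [-0.0, 1.6, -0.4]
grip_width: 0.0347
```

View pics/fin.png

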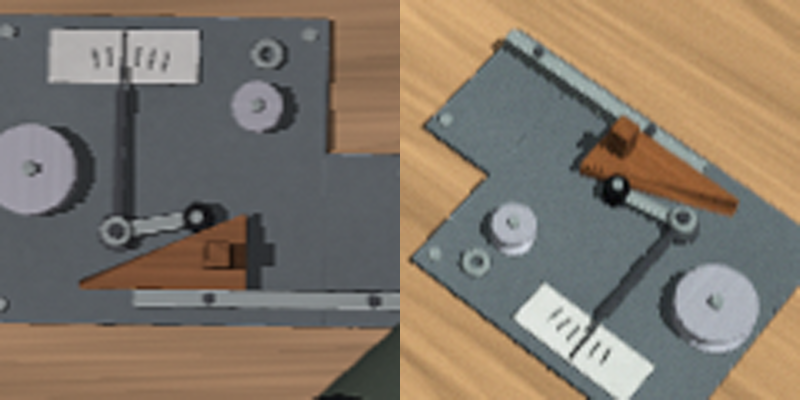

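View pics/pt5.png

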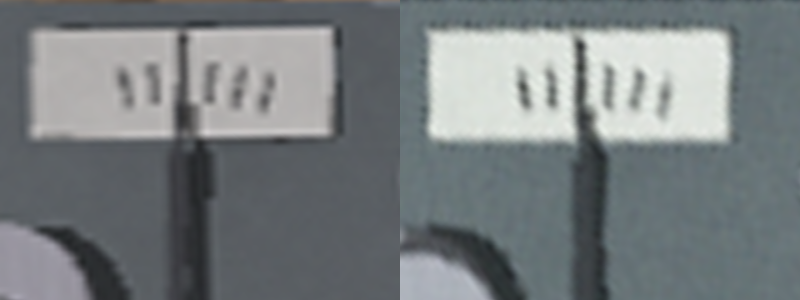

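```bash
python3 - <<'E'
from workcell import bot
print(bot.job_done()); o=bot.observe(); print(o['clock'],o['force'])
E
```

```text
the job is handed in; nothing more can be done
None
the job is handed in; nothing more can be done
```

The wooden wedge is in the gap and holds the tensioner at the long mark by itself. I handed the job in at about 30 s of the 72 s allowed; no verdict was reported.

- **What I did:** I gripped the wedge by its handle and lowered it onto the plate. I felt for the fence lightly, then pushed the wedge in along it with 13 to 18 N. Before opening the fingers I backed the push off to about 4 N, then lifted straight up and moved clear.
- **Pointer:** the last pictures from both cameras show it on the long mark, with no visible change from before to after release. By eye, the roller arm's direction in the top view gives about 0.246 rad, and the wedge's travel after first contact gives about 0.24 rad; the band is 0.213 to 0.267.
- **Wedge:** it looks flat on the plate with its straight side along the fence. The thin end is about 90 mm past the roller's rest position, by calculation rather than direct measurement.
- **Robot:** it was clear of everything, with tool forces within sensor noise.

**Disagreements and gaps:**
- **Fence contact:** I touched the fence about 3 mm further in than the cameras predicted. I put this down to the wedge sitting about 3 mm off-centre in the grip, and it did not affect the result.
- **Plate contact:** while finding the plate, the wrist force briefly reached about 39 N, below the 70 N wedge limit.
- **Bystanders:** I did not measure their final positions. The path kept clear of them, and the bearing looked unmoved in the last picture.

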